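# Weigh the packed basket on the hand scale

### The job

Weigh the white basket: take the hand scale from its stand, hook it under the middle of the basket's wire handle, raise it until the whole basket hangs 3 cm or more clear of the table, and keep it hanging still there for two seconds. Then lower the basket gently onto its old spot, unhook the scale and hang it back in the stand as it was. Touch the basket only with the scale, and do not disturb the notebooks, the carton or the pen cup.

Things in the scene. Friction and masses are not known exactly. Their poses are not given: they have to be found in the camera images.
- stand: Fixed stand of the scale: wooden base 120 x 150 x 12 mm, two upright posts at y = -52 and +52 mm (each 28 mm in x, 14 mm in y, flat tops 190 mm above the table), nothing but air between them (90 mm wide), so the scale can pass out to the front (-x). Origin: centre of the underside; x across the crossbar that hangs in it, y along it, z up.
- saddle (a point): Where the crossbar's centre belongs when the scale hangs in the stand: 200 mm above the table, over the stand's origin. Each post top has two thin steel lips flaring outwards to -x and +x as a saddle: 35 mm apart at the post top, 62 mm apart at their tips, which are 213 mm above the table.
- scale: Loose hand scale, 0.26 kg, hung in the stand at the start, axes parallel to the stand's. Origin: centre of its wooden crossbar, 22 mm (x) x 130 mm (y) x 20 mm (z), 200 mm above the table. The bar's ends lie on the posts; the middle is free to be gripped from above, fingers closing along x. Under it: thin neck, grey housing, steel hook (6 mm wire, in the xz plane).
- housing (a point): Centre of the scale's grey housing, 26 mm (x) x 46 mm (y) x 65 mm, which reaches from 25 to 90 mm below the crossbar's centre.
- hook_tip (a point): Top of the hook's tip, at x = +24 mm and 131 mm below the crossbar's centre (spring unstretched; the empty hook sags 2 mm). The hook's back is at x = -24 mm. The mouth opens to +x, between tip and housing: a handle wire enters it along x with its centre 108 to 126 mm below the crossbar's centre.
- hook_seat (a point): Where the middle of the handle wire lies once seated in the hook's bend: x = 0, y = 0, 149 mm below the crossbar's centre plus the spring's stretch. Moves with the hook. The hook's lowest point is 9 mm below it.
- scale_hook (a joint): How far the spring is stretched: 0 unstretched, grows as the hook is pulled down out of the housing, stop at 0.055 m. Spring about 200 N/m, so the basket stretches it by 20 to 37 mm: the crossbar must rise that much before the basket leaves the table.
- basket: Loose white plastic basket 110 mm (x) x 160 mm (y) x 60 mm high, packed up to 44 mm high with stationery, 0.4 to 0.72 kg, balanced about its vertical axis. A rigid upright handle of 6 mm steel wire arches over it in the yz plane, from the rim ends at y = -83 and +83 mm. Origin: centre of the underside; x across the handle, y along it, z up.
- handle_mid (a point): Centre of the handle wire at its peak, 120 mm above the basket's underside; from here the wire falls straight, 20 mm lower at y = -64 and +64 mm.
- notebooks: Bystander: stack of notebooks 105 x 150 x 36 mm; origin at the centre of its underside.
- carton: Bystander: closed white carton 80 x 120 x 50 mm; origin at the centre of its underside.
- pen_cup: Bystander: grey pen cup, 76 mm across, 80 mm high, with pens up to 140 mm high; origin at the centre of its underside.

How it is judged:
By the outcome, as a careful person would: the job done as asked, in the order asked, and still so for the second after the job is handed in, with the robot touching nothing.
It also fails if it takes over 67 s, if anything falls off the work surface, if the arm or the gripper's body presses on something with over 40 N, if the wrist force passes 120 N, or if a joint passes its speed limit or range.

### The arm

A 6-joint arm with a two-finger parallel gripper is mounted at the origin on the work surface. World frame = base frame: x ahead of the robot, y to its left, z up, the work surface at z = 0. Lengths are in mm, angles in degrees, forces in N, time in s.
With the tool pointing down it reaches from about 300 to 850 mm from the base axis. Payload 4.2 kg.
Tool frame: the origin (TCP) lies at the centre of the arm's flange, where the gripper is bolted on; the fingertips stand 191 mm ahead of it and the grasp point (between the pads) lies 172 mm ahead of it; y points along the fingers, x is the direction in which the jaws open and shut, and the axes are right-handed (so a half turn about y gives the same grasp; the last joint's range is limited). The gripper opens to 91 mm and grips with 3 to 60 N. Pads are 32 mm wide; open, the fingers measure 118 mm over their backs; the gripper's body (76 mm by 178 mm) begins 60 mm behind the grasp point.
Start: joints at [62.395, 18.312, 89.639, -0, 72.044, -1.146], TCP at [256.194, 514.77, 404.776] pointing down, gripper open.
Joint ranges: [-177.97, 177.97], [-48.28, 115.42], [12.27, 149.76], [-77.06, 257.06], [2.81, 150.46], [-146.56, 146.56]. Speed limits (degrees/s): [147.25, 147.25, 180, 180, 180, 180].

### API

Orientations are given as [roll, pitch, yaw] about the fixed x, y, z axes, in that order (R = Rz(yaw) Ry(pitch) Rx(roll)).
In Python, from workcell import env gives the robot as it stands.
- The arm moves only by the tool carry_out, never from a script. Its argument "increments" is a list of rows, each a list of 3 entries, a list of its own where there are three numbers: the turn, a rotation vector about the tool's x, y, z in rad, then the shift along the tool's x, y, z in mm, then the closure, from 0 (fully open) to 1 (shut). In form: [[[wx, wy, wz], [dx, dy, dz], claw], ...]. A call has 1 to 10 rows; each row is the pose to reach, as a shift and turn from the pose commanded when the call began, along the tool's axes at that moment; what a row does not reach only later rows make up. A row lasts 1/12 s, in which the tool goes at most 41.7 mm and 7.16 degrees, less where a joint would pass 70% of its speed; a pose out of reach is approached as far as the arm can. A call with a gripper value outside its range is refused whole. The fingers move at their own pace and stop on an object; "force" is the grip in N (left out, the last holds). Time passes only in rows, so rows that repeat a pose let the fingers close. It gives the time, the measured TCP pose, the force and the opening at its end, in the units of the state.
- env.state(): the state, without advancing time (a new reading comes with each control period).
- env.grab_frame(name): name is "side" or "top" or "wrist"; returns a dict with "frame" (420x560x3 uint8, blue, green, red), "z_map" (420x560 float32, mm along the optical axis (not along the pixel's ray), 0 where there is no reading), "camera_matrix" (3x3 intrinsics, pixels), "k1" (the pictures are not rectified: a ray, as slopes to the right and down, at radius r is drawn at 1 + k1 r^2 times it, then the intrinsics apply), "rvec" (rotation vector, rad) and "tvec" (3), from world to camera coordinates, as OpenCV has them; the wrist camera has in their place "hand_eye" (4x4, takes a point from camera to tool coordinates, whose origin is the TCP and whose axes are the tool frame's). Camera axes: x right, y down, z forward; pixel columns grow to the right and rows downward; lengths in mm; the calibration is good to about 2 mm. A picture is of the moment at which its call begins: read the wrist's pose just before it.
- env.job_done(): hands the job in, once; it reports no verdict.
The state is a dict: "time_s": time; "qpos": joint angles; "qvel": joint speeds; "effort": joint torques, N m; "ee_pos": TCP position; "ee_rot": TCP orientation; "force": force on the tool from outside, world axes, zero at the start; "torque": the same for the moment, N m; "gripper_width": finger opening in mm.
Only numpy, scipy, OpenCV 4.12 (cv2) and the standard library are available. Lean on these libraries where they do the work, as an engineer would, in place of code of your own. Each camera call takes 0.05 s, during which the arm holds its last target. There are 200 camera calls.

## Working session

There is one attempt and no reset: what is moved stays moved. The work goes in short steps, Python scripts to look and compute and a tool call to move; the robot and the scene stay as the last step left them, time stands still between calls to the robot, and variables do not carry over. Pictures are saved under pics/ and viewed, about 8 in all and at most 12, crops included, and the job is handed in when it is done.

Besides the shell and the picture viewer there is one more tool, called after ">>>" by a JSON object that holds its "op" and its "data", one argument or row to a line. carry_out: Moves the arm, as the interface text tells. Its arguments: {"type":"object","properties":{"increments":{"type":"array","items":{"type":"array"}},"force":{"type":"number"}},"required":["increments"]}

```bash
mkdir -p pics; ls
cat > h.py <<'E'
import numpy as np, cv2
from workcell import env
from scipy.spatial.transform import Rotation as R
def cloud(g, T=None):
    """per-pixel world points (HxWx3) ; T = 4x4 cam->world"""
    K=g["camera_matrix"]; z=g["z_map"]; h,w=z.shape
    u,v=np.meshgrid(np.arange(w),np.arange(h))
    d=np.array([g["k1"],0,0,0,0],float)
    p=cv2.undistortPoints(np.stack([u,v],-1).reshape(-1,1,2).astype(np.float64),np.array(K,float),d).reshape(h,w,2)
    P=np.dstack([p*z[...,None],z])
    if T is None:
        Rm=cv2.Rodrigues(np.array(g["rvec"],float))[0]; t=np.array(g["tvec"],float).ravel()
        W=(P-t)@Rm
    else: W=P@T[:3,:3].T+T[:3,3]
    W[z==0]=np.nan
    return W
def wristT(s,g):
    T=np.eye(4);T[:3,:3]=R.from_euler('xyz',s["ee_rot"],degrees=True).as_matrix();T[:3,3]=s["ee_pos"]
    return T@np.array(g["hand_eye"])
E
python3 - <<'E'
from h import *
s=env.state();print(s)
for n in("top","side"):
    g=env.grab_frame(n);cv2.imwrite(f"pics/{n}1.png",g["frame"]);np.save(f"{n}1.npy",g,allow_pickle=True)
    W=cloud(g);np.save(f"{n}W.npy",W);print(n,(g["z_map"]==0).mean(),-cv2.Rodrigues(np.array(g["rvec"],float))[0].T@np.ravel(g["tvec"]))
E
```

```text
pics
{'time_s': 0.0, 'qpos': array([ 6.23939186e+01,  1.83507637e+01,  8.97059785e+01,  1.13391636e-05,
        7.20450146e+01, -1.14830444e+00]), 'qvel': array([-0.02315136, -0.04045787, -0.05003356,  0.07048611,  0.04396012,
        0.07112891]), 'effort': array([-1.17274503e-03, -4.12460947e+01, -2.31975996e+01,  7.26112607e-02,
        4.57496429e-02, -1.34674374e-04]), 'ee_pos': array([256.12551245, 514.61345296, 403.93168692]), 'ee_rot': array([-89.99794998,   0.10173609,  63.54222132]), 'force': array([-0.08602219, -0.2059048 ,  0.27153488]), 'torque': array([-0.00466653, -0.02810151,  0.05455947]), 'gripper_width': 91.45210324754771}
top 0.003954081632653061 [ 450.84053566   13.27528364 1207.24497642]
side 0.00407312925170068 [ 500.32725831 -912.87848408 1171.20283863]
```

View pics/top1.png

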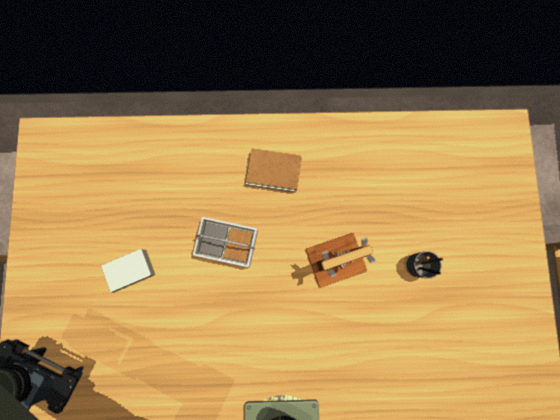

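View pics/side1.png

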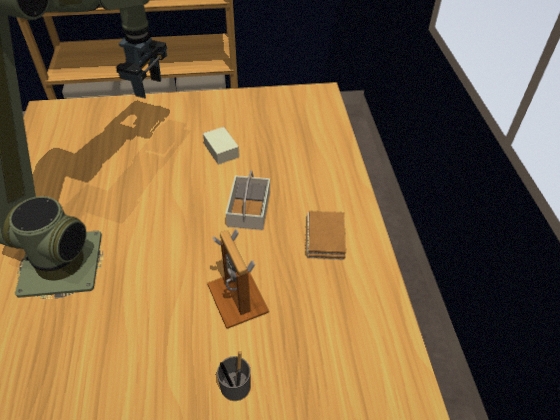

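```bash
cat > m.py <<'E'
from h import *
def rect(P,n):
    r=cv2.minAreaRect(P[:,:2].astype(np.float32));b=cv2.boxPoints(r)
    e=b[1]-b[0],b[2]-b[1];L=max(e,key=np.linalg.norm)
    print(n,len(P),"c",np.round(r[0],1),"size",np.round(r[1],1),"long-axis deg",round(float(np.degrees(np.arctan2(L[1],L[0])))%180,1),"z",np.round(np.percentile(P[:,2],[2,50,98]),1))
    return r
if __name__=="__main__":
    for n in("top","side"):
        W=np.load(n+"W.npy");uv=W.shape
        g=np.load(n+"1.npy",allow_pickle=True).item();f=g["frame"]
        def box(x0,x1,y0,y1,z0,z1):
            return W[(W[...,0]>x0)&(W[...,0]<x1)&(W[...,1]>y0)&(W[...,1]<y1)&(W[...,2]>z0)&(W[...,2]<z1)]
        st=W[(W[...,2]>100)&(W[...,2]<260)&(W[...,0]>250)&(W[...,0]<750)&(W[...,1]>-320)&(W[...,1]<50)]
        if len(st): print("stand hi",st.mean(0))
        if n=="top":
            def at(u,v): return W[v,u]
            for k,(u,v) in dict(basket=(226,243),stand=(345,259),nb=(273,170),carton=(127,270),cup=(423,264)).items(): print(k,np.round(at(u,v),0))
            B=at(226,243)[:2];S=at(345,259)[:2]
            for k,(u,v) in dict(nb=(273,170),carton=(127,270),cup=(423,264)).items():
                c=at(u,v); rect(box(c[0]-110,c[0]+110,c[1]-110,c[1]+110,15,160),k)
        a=box(B[0]-120,B[0]+120,B[1]-130,B[1]+130,15,70);rect(a,n+" basket")
        a=box(B[0]-120,B[0]+120,B[1]-130,B[1]+130,52,64);rect(a,n+" rim")
        a=box(B[0]-120,B[0]+120,B[1]-120,B[1]+120,80,140);rect(a,n+" handle");a=a[a[:,2]>100]; rect(a,n+" handletop")
        a=box(S[0]-120,S[0]+120,S[1]-120,S[1]+120,200,212);rect(a,n+" bar")
        a=box(S[0]-120,S[0]+120,S[1]-120,S[1]+120,7,18);rect(a,n+" base")
        a=box(S[0]-120,S[0]+120,S[1]-120,S[1]+120,40,105);rect(a,n+" housing")
E
python3 m.py
python3 - <<'E'
import cv2
i=cv2.imread("pics/side1.png")[160:340,190:290];cv2.imwrite("pics/c1.png",cv2.resize(i,None,fx=3.3,fy=3.3,interpolation=cv2.INTER_CUBIC))
E
```

```text
stand hi [ 486.9857701  -166.87007517  203.01109254]
basket [542. 150.  25.]
stand [ 483. -163.  210.]
nb [755.   8.  39.]
carton [470. 425.  50.]
cup [ 469. -420.   27.]
nb 1873 c [758.2   7.3] size [154.7 110.9] long-axis deg 80.9 z [23.8 37.  41.8]
carton 1367 c [470.  429.7] size [ 80.6 121.9] long-axis deg 111.8 z [21.4 50.4 55. ]
cup 604 c [ 467.2 -411.5] size [74.2 74.5] long-axis deg 175.9 z [ 17.7  62.4 135.2]
top basket 1879 c [543.3 149.3] size [170.5 109.9] long-axis deg 76.7 z [22.4 45.  63.7]
top rim 275 c [543.5 149.7] size [160.3 109.8] long-axis deg 76.7 z [53.2 60.5 63.8]
top handle 119 c [543.5 150.1] size [150.5   6. ] long-axis deg 76.8 z [ 85.  111.9 124. ]
top handletop 107 c [543.6 150.3] size [132.3   6. ] long-axis deg 76.8 z [102.4 113.2 124.1]
top bar 432 c [ 486.5 -166.9] size [ 63.2 129.9] long-axis deg 107.4 z [201.7 210.  211.9]
top base 1477 c [ 491.5 -159.2] size [224.2 225.6] long-axis deg 171.8 z [ 7.9 12.9 17.2]
top housing 55 c [ 485.8 -163.1] size [ 49.4 104.6] long-axis deg 96.0 z [ 45.7  73.2 101.3]
stand hi [ 490.25907327 -182.70123459  183.66295901]
side basket 1760 c [544.9 150.2] size [176.8 111.3] long-axis deg 76.5 z [18.  45.2 63.8]
side rim 335 c [544.9 151.1] size [175.1 111.2] long-axis deg 76.2 z [52.4 59.2 63.7]
side handle 85 c [543.7 145.7] size [150.9   6.6] long-axis deg 77.0 z [ 81.5 109.4 124.8]
side handletop 65 c [544.1 148.3] size [130.4   6.2] long-axis deg 77.1 z [101.8 112.8 125. ]
side bar 442 c [ 489.1 -167.4] size [ 64.3 132. ] long-axis deg 107.4 z [200.8 209.5 211.9]
side base 1576 c [ 481.7 -159.1] size [229.9 232. ] long-axis deg 179.7 z [ 7.5 13.  17.3]
side housing 273 c [ 480.5 -176.7] size [ 32.1 119.4] long-axis deg 116.1 z [ 41.5  72.8 103.6]
```

View pics/c1.png

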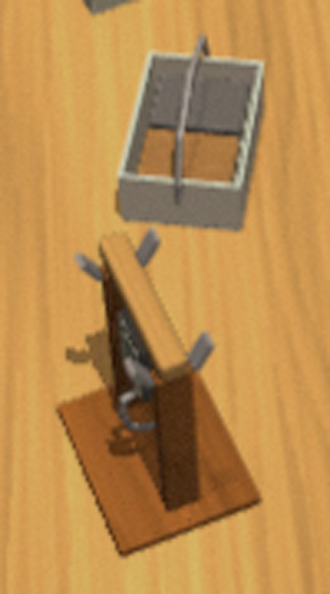

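Seen: top view has the basket at (226,243), the stand at (345,259) and the bystanders well apart from both. In the crop the hook's C lies on the robot's side of the housing, so its mouth opens away from the robot (stand yaw ≈ 17.4°). I'll confirm that once the scale is out. Basket yaw is ≈ -13.2°.

Create go.py:
```python
import sys
from h import *
# usage: go.py x y z yaw  (grasp-point target, z of grasp) -> tool turn & shift ; optional fractions by number of calls
def go(x,y,z,yaw):
    s=env.state();Rm=R.from_euler('xyz',s["ee_rot"],degrees=True)
    tgt=R.from_euler('xyz',[-90,0,yaw],degrees=True)
    goal=np.array([x,y,z+172.]);d=Rm.inv().apply(goal-s["ee_pos"]);w=(Rm.inv()*tgt).as_rotvec()
    gp=s["ee_pos"]+Rm.apply([0,172,0])
    print("t",round(s["time_s"],2),"grasp",gp.round(1),"rot",s["ee_rot"].round(2),"F",s["force"].round(2),"w",round(s["gripper_width"],1))
    print("turn",w.round(3),"shift",d.round(1),"len",round(float(np.linalg.norm(d))))
go(*map(float,sys.argv[1:5]))
```

```text
(no output)
```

>>> {"op": "carry_out", "data": {
  "increments": [
    [[0,0.4,0],[-254,-38,-256],0],
    [[0,0.4,0],[-254,-38,-256],0],
    [[0,0.4,0],[-254,-38,-256],0],
    [[0,0.4,0],[-254,-38,-256],0],
    [[0,0.4,0],[-254,-38,-256],0],
    [[0,0.4,0],[-254,-38,-256],0],
    [[0,0.4,0],[-254,-38,-256],0],
    [[0,0.4,0],[-254,-38,-256],0],
    [[0,0.4,0],[-254,-38,-256],0],
    [[0,0.4,0],[-254,-38,-256],0]
  ]
}}

```text
time_s: 0.93
ee_pos: [373.0, 169.6, 443.3]
ee_rot: [-90.1, -0.0, 40.3]
force: [-0.7, 1.6, 0.3]
gripper_width: 91.1
```

```bash
python3 go.py 487.5 -167 300 17.4
```

```text
t 0.93 grasp [373.3 169.2 271.3] rot [-90.14  -0.    40.3 ] F [-0.71  1.63  0.3 ] w 91.1
turn [0.002 0.4   0.001] shift [-130.4  -27.9 -330.8] len 357
```

>>> {"op": "carry_out", "data": {
  "increments": [
    [[0,0.4,0],[-130,-28,-331],0],
    [[0,0.4,0],[-130,-28,-331],0],
    [[0,0.4,0],[-130,-28,-331],0],
    [[0,0.4,0],[-130,-28,-331],0],
    [[0,0.4,0],[-130,-28,-331],0],
    [[0,0.4,0],[-130,-28,-331],0],
    [[0,0.4,0],[-130,-28,-331],0],
    [[0,0.4,0],[-130,-28,-331],0],
    [[0,0.4,0],[-130,-28,-331],0],
    [[0,0.4,0],[-130,-28,-331],0]
  ]
}}

```text
time_s: 1.77
ee_pos: [490.7, -165.9, 469.9]
ee_rot: [-90.1, 0.0, 17.5]
force: [-0.8, 0.8, 0.7]
gripper_width: 91.3
```

```bash
python3 - <<'E'
from m import *
s=env.state();g=env.grab_frame("wrist");cv2.imwrite("pics/w1.png",g["frame"])
W=cloud(g,wristT(s,g));np.save("wW.npy",W)
m=(W[...,2]>206)&(W[...,2]<214)&(abs(W[...,0]-487)<100)&(abs(W[...,1]+167)<100)
hsv=cv2.cvtColor(g["frame"],cv2.COLOR_BGR2HSV);mm=m&(hsv[...,1]>70)
rect(W[m],"bar all");rect(W[mm],"bar wood")
E
python3 go.py 487.5 -167 202 17.4
```

```text
bar all 6341 c [ 486.  -165.5] size [ 63.9 127. ] long-axis deg 107.6 z [206.7 210.  212.3]
bar wood 5433 c [ 485.8 -165.2] size [ 63.8 126.3] long-axis deg 107.3 z [206.9 210.  211.4]
t 1.82 grasp [ 489.7 -163.7  297.8] rot [-8.993e+01  5.000e-02  1.754e+01] F [-0.06  0.68  0.28] w 91.2
turn [-0.001  0.002 -0.001] shift [-3.2 95.8 -2.3] len 96
```

View pics/w1.png

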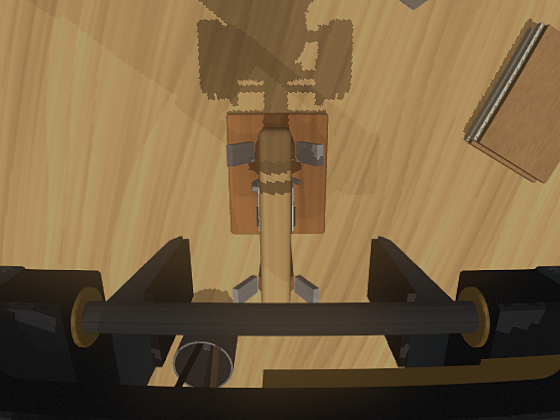

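The wrist view shows the bar centred between the lips, bar running from (275,130) to (275,300), with the fingers straddling it. I'll descend and grip.

>>> {"op": "carry_out", "data": {
  "increments": [
    [[0,0,0],[-3,20,-2],0],
    [[0,0,0],[-3,45,-2],0],
    [[0,0,0],[-3,65,-2],0],
    [[0,0,0],[-3,80,-2],0],
    [[0,0,0],[-3,90,-2],0],
    [[0,0,0],[-3,96,-2],0],
    [[0,0,0],[-3,96,-2],0],
    [[0,0,0],[-3,96,-2],0]
  ]
}}

```text
time_s: 2.48
ee_pos: [487.0, -164.9, 375.2]
ee_rot: [-90.0, -0.0, 17.7]
force: [-0.5, 1.1, 0.4]
gripper_width: 91.3
```

```bash
python3 go.py 487 -166.5 202 17.4
```

```text
t 2.48 grasp [ 487.1 -164.9  203.2] rot [-9.001e+01 -4.000e-02  1.774e+01] F [-0.55  1.08  0.39] w 91.3
turn [0.    0.006 0.001] shift [-0.5  1.2 -1.6] len 2
```

>>> {"op": "carry_out", "data": {
  "increments": [
    [[0,0.004,0],[-0.5,1,-1.5],0],
    [[0,0.004,0],[-0.5,1,-1.5],0.5],
    [[0,0.004,0],[-0.5,1,-1.5],1],
    [[0,0.004,0],[-0.5,1,-1.5],1],
    [[0,0.004,0],[-0.5,1,-1.5],1],
    [[0,0.004,0],[-0.5,1,-1.5],1],
    [[0,0.004,0],[-0.5,1,-1.5],1],
    [[0,0.004,0],[-0.5,1,-1.5],1],
    [[0,0.004,0],[-0.5,1,-1.5],1],
    [[0,0.004,0],[-0.5,1,-1.5],1]
  ],
  "force": 50
}}

```text
time_s: 3.32
ee_pos: [486.8, -167.0, 373.7]
ee_rot: [-90.0, -0.0, 17.5]
force: [1.0, -0.7, 0.1]
gripper_width: 34.1
```

```bash
python3 go.py 487 -166.5 237 17.4
```

```text
t 3.32 grasp [ 486.8 -166.9  201.7] rot [-89.99  -0.    17.47] F [ 0.98 -0.72  0.15] w 34.1
turn [-0.     0.001  0.   ] shift [  0.4 -35.3   0.4] len 35
```

>>> {"op": "carry_out", "data": {
  "increments": [
    [[0,0,0],[0,0,0],1],
    [[0,0,0],[0,0,0],1],
    [[0,0,0],[0,0,0],1],
    [[0,0,0],[0,0,0],1],
    [[0,0,0],[0,0,0],1]
  ]
}}

```text
time_s: 3.73
ee_pos: [486.9, -166.9, 373.7]
ee_rot: [-90.0, -0.0, 17.5]
force: [0.4, 0.5, 0.3]
gripper_width: 21.7
```

```bash
python3 go.py 487 -166.5 237 17.4
```

```text
t 3.73 grasp [ 486.9 -166.9  201.7] rot [-9.000e+01 -2.000e-02  1.748e+01] F [0.35 0.45 0.28] w 21.7
turn [0.    0.001 0.   ] shift [  0.3 -35.3   0.4] len 35
```

>>> {"op": "carry_out", "data": {
  "increments": [
    [[0,0,0],[0,-6,0],1],
    [[0,0,0],[0,-16,0],1],
    [[0,0,0],[0,-28,0],1],
    [[0,0,0],[0,-37,0],1],
    [[0,0,0],[0,-42,0],1],
    [[0,0,0],[0,-44,0],1],
    [[0,0,0],[-10,-44,0],1],
    [[0,0,0],[-28,-44,0],1],
    [[0,0,0],[-46,-44,0],1],
    [[0,0,0],[-60,-44,0],1]
  ]
}}

```text
time_s: 4.57
ee_pos: [427.7, -185.1, 417.0]
ee_rot: [-89.9, 0.1, 17.5]
force: [0.1, 0.0, -3.0]
gripper_width: 21.9
```

>>> {"op": "carry_out", "data": {
  "increments": [
    [[0,0,0],[-20,0,0],1],
    [[0,0,0],[-40,0,0],1],
    [[0,0,0],[-56,0,0],1],
    [[0,0,0],[-65,0,0],1],
    [[0,0,0],[-70,0,0],1]
  ]
}}

```text
time_s: 4.98
ee_pos: [361.3, -206.2, 417.6]
ee_rot: [-90.0, 0.0, 17.4]
force: [-0.0, -0.1, -2.7]
gripper_width: 21.6
```

```bash
python3 - <<'E'
from h import *
g=env.grab_frame("side");i=g["frame"][130:340,150:300];cv2.imwrite("pics/s2.png",cv2.resize(i,None,fx=2.8,fy=2.8,interpolation=cv2.INTER_CUBIC))
E
python3 go.py 465 168 244 -13.2
```

```text
t 5.03 grasp [ 361.2 -206.2  245.7] rot [-8.999e+01  3.000e-02  1.741e+01] F [ 0.15 -1.56 -1.66] w 21.7
turn [-0.     0.534 -0.001] shift [210.9   1.6 326.1] len 388
```

View pics/s2.png

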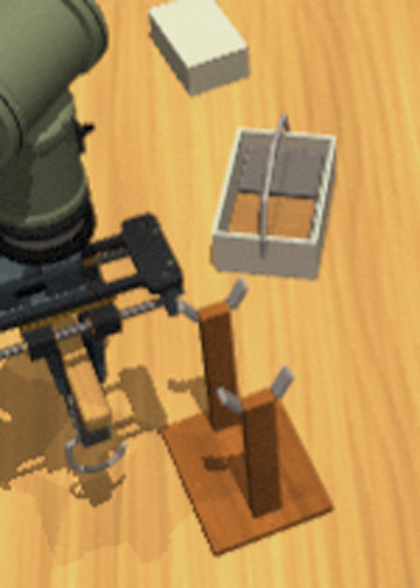

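The side crop shows the scale held upright. The hook's closed back is at the left (70,455) and its free tip at the right (123,448), so the mouth opens to +x as assumed. Next, the basket.

>>> {"op": "carry_out", "data": {
  "increments": [
    [[0,0.02,0],[6,0,10],1],
    [[0,0.06,0],[20,0,30],1],
    [[0,0.11,0],[40,0,60],1],
    [[0,0.16,0],[63,0,95],1],
    [[0,0.22,0],[87,0,130],1],
    [[0,0.28,0],[110,0,165],1],
    [[0,0.34,0],[133,0,200],1],
    [[0,0.4,0],[156,0,234],1],
    [[0,0.44,0],[175,0,262],1],
    [[0,0.48,0],[190,0,285],1]
  ]
}}

```text
time_s: 5.87
ee_pos: [459.3, 126.3, 417.6]
ee_rot: [-89.9, -0.0, -10.0]
force: [0.8, 0.3, -1.9]
gripper_width: 21.8
```

```bash
python3 go.py 470.7 167.1 241 -13.2
```

```text
t 5.87 grasp [459.4 126.5 245.6] rot [-8.991e+01 -4.000e-02 -1.000e+01] F [ 0.84  0.33 -1.88] w 21.8
turn [-0.002  0.056  0.001] shift [ 4.1  4.7 42.2] len 43
```

>>> {"op": "carry_out", "data": {
  "increments": [
    [[0,0.02,0],[1,1,14],1],
    [[0,0.04,0],[3,3,28],1],
    [[0,0.055,0],[4,4.5,37],1],
    [[0,0.055,0],[4,4.5,41],1],
    [[0,0.055,0],[4,4.5,42],1],
    [[0,0.055,0],[4,4.5,42],1],
    [[0,0.055,0],[4,4.5,42],1]
  ]
}}

```text
time_s: 6.45
ee_pos: [469.6, 163.2, 413.3]
ee_rot: [-90.0, -0.0, -13.2]
force: [-0.1, -0.1, -3.6]
gripper_width: 21.7
```

```bash
python3 - <<'E'
from m import *
s=env.state()
g=env.grab_frame("wrist");cv2.imwrite("pics/w2.png",g["frame"])
W=cloud(g,wristT(s,g))
def near(W,z0,z1): return W[(abs(W[...,0]-544)<110)&(abs(W[...,1]-150)<110)&(W[...,2]>z0)&(W[...,2]<z1)]
a=near(W,100,128);a=a[abs((a[:,:2]-[543.7,150])@[.9736,-.2284])<12];rect(a,"wrist handle")
t=a[a[:,2]>np.percentile(a[:,2],97)];print(t.mean(0))
g=env.grab_frame("side");f=g["frame"][80:290,130:330];cv2.imwrite("pics/s3.png",cv2.resize(f,None,fx=2.8,fy=2.8,interpolation=cv2.INTER_CUBIC))
W=cloud(g)
# points above the table near scale bottom
d=np.array([.9736,-.2284]);n=np.array([.2284,.9736]);P=W[(W[...,2]>70)&(W[...,2]<160)]
c=(s["ee_pos"]-[0,0,0])[:2];q=np.c_[(P[:,:2]-c)@d,(P[:,:2]-c)@n,P[:,2]]
q=q[(abs(q[:,0])<40)&(abs(q[:,1])<35)]
for z in range(75,160,6):
    r=q[(q[:,2]>=z)&(q[:,2]<z+6)]
    if len(r): print(z,len(r),"x",r[:,0].min().round(),r[:,0].max().round(),"y",np.median(r[:,1]).round(1))
E
python3 go.py 543.7 150 241 -13.2
```

```text
wrist handle 1162 c [543.9 152.1] size [131.4   6.7] long-axis deg 76.9 z [101.6 112.9 122.7]
[543.83259413 150.59315654 123.12401178]
81 9 x -10.0 10.0 y -2.4
87 13 x -18.0 17.0 y -0.6
93 9 x -21.0 24.0 y -2.8
99 8 x -24.0 24.0 y -1.5
105 7 x -24.0 27.0 y -0.4
117 3 x -23.0 -19.0 y -2.0
123 2 x -22.0 -19.0 y -1.7
129 3 x -21.0 -19.0 y -3.4
135 3 x -21.0 -18.0 y -2.0
147 3 x 1.0 10.0 y -19.8
153 9 x -10.0 14.0 y -21.2
159 3 x 12.0 14.0 y -14.5
t 6.55 grasp [469.6 163.  241.4] rot [-9.000e+01 -1.000e-02 -1.321e+01] F [ 0.45 -0.74 -2.73] w 21.7
turn [-0. -0.  0.] shift [75.1  0.4  4.2] len 75
```

View pics/s3.png

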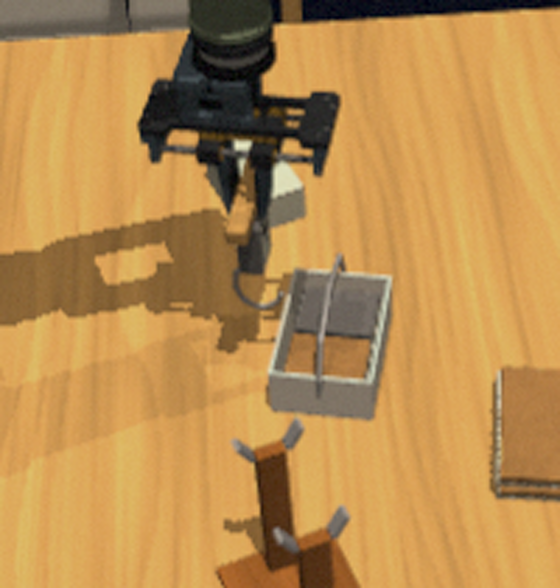

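The hook is upright at about (255,290), with its tip pointing at the handle. Wire z = 120 lies inside the mouth (tip top about 108, housing bottom about 147). I'll drive in along x.

>>> {"op": "carry_out", "data": {
  "increments": [
    [[0,0,0],[6,0,3],1],
    [[0,0,0],[15,0,5],1],
    [[0,0,0],[25,0,5],1],
    [[0,0,0],[35,0,5],1],
    [[0,0,0],[45,0,5],1],
    [[0,0,0],[55,0,5],1],
    [[0,0,0],[64,0,5],1],
    [[0,0,0],[71,0,5],1],
    [[0,0,0],[75,0,5],1],
    [[0,0,0],[75,0,5],1]
  ]
}}

```text
time_s: 7.38
ee_pos: [544.7, 151.1, 413.0]
ee_rot: [-90.0, -0.0, -13.2]
force: [0.1, 0.3, -2.4]
gripper_width: 21.5
```

```bash
python3 - <<'E'
from h import *
g=env.grab_frame("side");f=g["frame"][130:260,180:320];cv2.imwrite("pics/s4.png",cv2.resize(f,None,fx=4,fy=4,interpolation=cv2.INTER_CUBIC))
E
python3 go.py 543.8 150.7 271 -13.2
```

```text
t 7.43 grasp [544.  151.2 241. ] rot [-9.001e+01  4.000e-02 -1.320e+01] F [-0.29 -0.53 -2.72] w 22.1
turn [ 0.     0.    -0.001] shift [ -0.2 -30.   -0.6] len 30
```

View pics/s4.png

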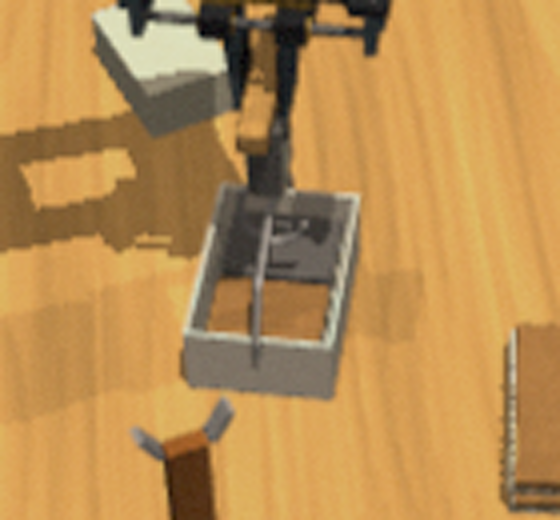

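No contact, and the hook's bend is visible beyond the wire at (300,235). Raise slowly.

>>> {"op": "carry_out", "data": {
  "increments": [
    [[0,0,0],[0,-4,0],1],
    [[0,0,0],[0,-10,0],1],
    [[0,0,0],[0,-16,0],1],
    [[0,0,0],[0,-21,0],1],
    [[0,0,0],[0,-25,0],1],
    [[0,0,0],[0,-29,0],1],
    [[0,0,0],[0,-33,0],1],
    [[0,0,0],[0,-37,0],1],
    [[0,0,0],[0,-40,0],1],
    [[0,0,0],[0,-40,0],1]
  ]
}}

```text
time_s: 8.27
ee_pos: [543.8, 151.4, 453.6]
ee_rot: [-90.0, -0.0, -13.2]
force: [0.0, -0.5, -5.0]
gripper_width: 21.7
```

>>> {"op": "carry_out", "data": {
  "increments": [
    [[0,0,0],[0,-2,0],1],
    [[0,0,0],[0,-5,0],1],
    [[0,0,0],[0,-8,0],1],
    [[0,0,0],[0,-11,0],1],
    [[0,0,0],[0,-14,0],1],
    [[0,0,0],[0,-17,0],1],
    [[0,0,0],[0,-20,0],1],
    [[0,0,0],[0,-23,0],1],
    [[0,0,0],[0,-25,0],1],
    [[0,0,0],[0,-25,0],1]
  ]
}}

```text
time_s: 9.1
ee_pos: [543.8, 151.4, 478.6]
ee_rot: [-90.0, -0.0, -13.2]
force: [0.3, 0.6, -7.8]
gripper_width: 21.9
```

```bash
python3 go.py 543.8 150.7 350 -13.2
```

```text
t 9.1 grasp [543.9 151.4 306.6] rot [-8.998e+01 -2.000e-02 -1.318e+01] F [ 0.31  0.62 -7.75] w 21.9
turn [-0.  0.  0.] shift [  0.1 -43.4  -0.6] len 43
```

>>> {"op": "carry_out", "data": {
  "increments": [
    [[0,0,0],[0,-2,0],1],
    [[0,0,0],[0,-6,0],1],
    [[0,0,0],[0,-11,0],1],
    [[0,0,0],[0,-16,0],1],
    [[0,0,0],[0,-21,0],1],
    [[0,0,0],[0,-26,0],1],
    [[0,0,0],[0,-31,0],1],
    [[0,0,0],[0,-35,0],1],
    [[0,0,0],[0,-38,0],1],
    [[0,0,0],[0,-39,0],1]
  ]
}}

```text
time_s: 9.93
ee_pos: [543.8, 151.3, 518.0]
ee_rot: [-90.0, -0.1, -13.2]
force: [-0.5, -0.7, -7.7]
gripper_width: 21.5
```

>>> {"op": "carry_out", "data": {
  "increments": [
    [[0,0,0],[0,0,0],1],
    [[0,0,0],[0,0,0],1],
    [[0,0,0],[0,0,0],1],
    [[0,0,0],[0,0,0],1],
    [[0,0,0],[0,0,0],1],
    [[0,0,0],[0,0,0],1],
    [[0,0,0],[0,0,0],1],
    [[0,0,0],[0,0,0],1],
    [[0,0,0],[0,0,0],1],
    [[0,0,0],[0,0,0],1]
  ]
}}

```text
time_s: 10.77
ee_pos: [543.8, 151.3, 517.3]
ee_rot: [-90.0, -0.0, -13.2]
force: [-1.0, -0.1, -8.4]
gripper_width: 21.5
```

```bash
cat > bk.py <<'E'
from m import *
import sys
g=env.grab_frame("side");W=cloud(g);f=g["frame"][100:260,180:330];cv2.imwrite("pics/%s.png"%sys.argv[1],cv2.resize(f,None,fx=3.5,fy=3.5,interpolation=cv2.INTER_CUBIC))
hsv=cv2.cvtColor(g["frame"],cv2.COLOR_BGR2HSV)
m=(hsv[...,1]<60)&(W[...,2]>12)&(abs(W[...,0]-544)<90)&(abs(W[...,1]-150)<110)&(W[...,2]<125)
a=W[m];print("z pct",np.percentile(a[:,2],[1,5,50,95,99]).round(1))
top=np.percentile(a[:,2],[95])[0]
for lo,hi in((52,64),(92,112)):
    b=W[m&(W[...,2]>lo)&(W[...,2]<hi)]
    if len(b)>20: rect(b,f"rim{lo}-{hi}")
E
python3 bk.py s5;python3 go.py 543.8 150.7 350 -13.2
```

```text
z pct [ 47.5  54.7  88.6 105.3 108.7]
rim52-64 113 c [545.  148.3] size [163.1 107. ] long-axis deg 75.6 z [52.5 58.6 63.8]
rim92-112 419 c [544.8 147.8] size [169.  110.3] long-axis deg 76.7 z [ 92.1  99.4 109.4]
t 10.82 grasp [543.8 151.3 345.3] rot [-90.    -0.   -13.18] F [ 0.35 -0.64 -7.77] w 21.5
turn [-0.  0.  0.] shift [ 0.1 -4.7 -0.6] len 5
```

View pics/s5.png

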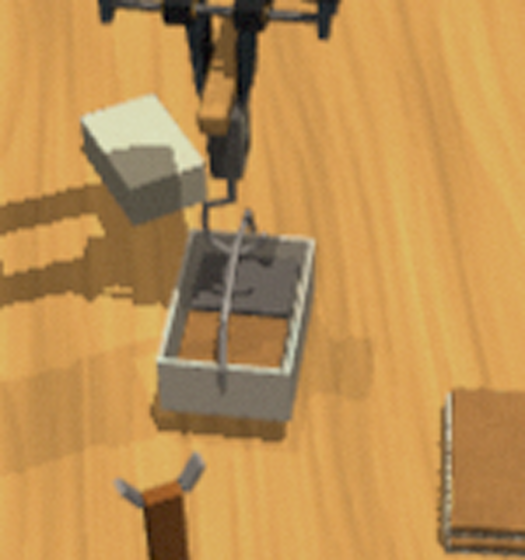

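The basket hangs level on the hook, with its underside about 45 mm up. Hold it there for over 3 s.

>>> {"op": "carry_out", "data": {
  "increments": [
    [[0,0,0],[0,0,0],1],
    [[0,0,0],[0,0,0],1],
    [[0,0,0],[0,0,0],1],
    [[0,0,0],[0,0,0],1],
    [[0,0,0],[0,0,0],1],
    [[0,0,0],[0,0,0],1],
    [[0,0,0],[0,0,0],1],
    [[0,0,0],[0,0,0],1],
    [[0,0,0],[0,0,0],1],
    [[0,0,0],[0,0,0],1]
  ]
}}

```text
time_s: 11.65
ee_pos: [543.8, 151.3, 517.3]
ee_rot: [-90.0, -0.0, -13.2]
force: [0.8, 0.5, -8.7]
gripper_width: 21.6
```

>>> {"op": "carry_out", "data": {
  "increments": [
    [[0,0,0],[0,0,0],1],
    [[0,0,0],[0,0,0],1],
    [[0,0,0],[0,0,0],1],
    [[0,0,0],[0,0,0],1],
    [[0,0,0],[0,0,0],1],
    [[0,0,0],[0,0,0],1],
    [[0,0,0],[0,0,0],1],
    [[0,0,0],[0,0,0],1],
    [[0,0,0],[0,0,0],1],
    [[0,0,0],[0,0,0],1]
  ]
}}

```text
time_s: 12.48
ee_pos: [543.8, 151.3, 517.3]
ee_rot: [-90.0, -0.0, -13.2]
force: [0.1, -0.2, -8.8]
gripper_width: 21.6
```

>>> {"op": "carry_out", "data": {
  "increments": [
    [[0,0,0],[0,0,0],1],
    [[0,0,0],[0,0,0],1],
    [[0,0,0],[0,0,0],1],
    [[0,0,0],[0,0,0],1],
    [[0,0,0],[0,0,0],1],
    [[0,0,0],[0,0,0],1],
    [[0,0,0],[0,0,0],1],
    [[0,0,0],[0,0,0],1],
    [[0,0,0],[0,0,0],1],
    [[0,0,0],[0,0,0],1]
  ]
}}

```text
time_s: 13.32
ee_pos: [543.8, 151.3, 517.3]
ee_rot: [-90.0, 0.0, -13.2]
force: [0.5, 0.2, -8.4]
gripper_width: 21.5
```

>>> {"op": "carry_out", "data": {
  "increments": [
    [[0,0,0],[0,0,0],1],
    [[0,0,0],[0,0,0],1],
    [[0,0,0],[0,0,0],1],
    [[0,0,0],[0,0,0],1],
    [[0,0,0],[0,0,0],1],
    [[0,0,0],[0,0,0],1],
    [[0,0,0],[0,0,0],1],
    [[0,0,0],[0,0,0],1],
    [[0,0,0],[0,0,0],1],
    [[0,0,0],[0,0,0],1]
  ]
}}

```text
time_s: 14.15
ee_pos: [543.8, 151.3, 517.2]
ee_rot: [-90.0, 0.0, -13.2]
force: [-0.9, 1.3, -8.2]
gripper_width: 21.8
```

```bash
python3 bk.py s6;python3 go.py 544 151.2 241 -13.2
```

```text
z pct [ 46.8  54.7  88.2 105.3 108.5]
rim52-64 117 c [539.7 149.7] size [164.8 106.2] long-axis deg 79.8 z [52.3 58.8 63.7]
rim92-112 398 c [544.8 147.6] size [169.  110.5] long-axis deg 76.5 z [ 92.1 100.2 108.5]
t 14.2 grasp [543.8 151.4 345.3] rot [-89.99  -0.   -13.18] F [ 0.18  0.47 -8.7 ] w 21.6
turn [-0.  0.  0.] shift [ 2.000e-01  1.043e+02 -1.000e-01] len 104
```

Run:
```python
from m import *
W0=np.load("sideW.npy");g0=np.load("side1.npy",allow_pickle=True).item();g=env.grab_frame("side")
for gg,dz in((g0,0),(g,44),(g,46)):
    W=cloud(gg);hsv=cv2.cvtColor(gg["frame"],cv2.COLOR_BGR2HSV)
    m=(hsv[...,1]<60)&(abs(W[...,0]-544)<90)&(abs(W[...,1]-150)<110)
    a=W[m&(W[...,2]>40+dz)&(W[...,2]<64+dz)];rect(a,dz);print(np.percentile(a[:,2],97)-dz, a.min(0).round(1),a.max(0).round(1))
```

```text
0 906 c [545.  151.1] size [175.1 110.8] long-axis deg 76.7 z [40.6 47.3 62.7]
62.19442227636187 [473.9  58.7  40. ] [614.  239.4  64. ]
44 892 c [545.1 148.6] size [169.8 110. ] long-axis deg 76.5 z [ 84.6  91.  106.7]
62.237125827432266 [474.2  57.   84. ] [614.2 240.  108. ]
46 834 c [545.1 148.6] size [169.8 110. ] long-axis deg 76.5 z [ 86.4  91.7 107.6]
61.04452102529231 [474.2  57.   86. ] [614.2 240.  109.8]
```

The hanging pose matches the old spot to about 1 mm, with about 44 mm of clearance. Lower slowly through touchdown.

>>> {"op": "carry_out", "data": {
  "increments": [
    [[0,0,0],[0,2,0],1],
    [[0,0,0],[0,6,0],1],
    [[0,0,0],[0,11,0],1],
    [[0,0,0],[0,16,0],1],
    [[0,0,0],[0,21,0],1],
    [[0,0,0],[0,26,0],1],
    [[0,0,0],[0,30,0],1],
    [[0,0,0],[0,33,0],1],
    [[0,0,0],[0,35,0],1],
    [[0,0,0],[0,36,0],1]
  ]
}}

```text
time_s: 15.08
ee_pos: [543.8, 151.3, 480.9]
ee_rot: [-90.0, 0.0, -13.2]
force: [-0.3, 0.0, -7.6]
gripper_width: 21.7
```

>>> {"op": "carry_out", "data": {
  "increments": [
    [[0,0,0],[0,1,0],1],
    [[0,0,0],[0,2,0],1],
    [[0,0,0],[0,3,0],1],
    [[0,0,0],[0,4,0],1],
    [[0,0,0],[0,5,0],1],
    [[0,0,0],[0,6,0],1],
    [[0,0,0],[0,7,0],1],
    [[0,0,0],[0,8,0],1],
    [[0,0,0],[0,9,0],1],
    [[0,0,0],[0,10,0],1]
  ]
}}

```text
time_s: 15.92
ee_pos: [543.8, 151.4, 471.2]
ee_rot: [-90.0, -0.0, -13.2]
force: [-1.0, 0.6, -8.2]
gripper_width: 21.6
```

>>> {"op": "carry_out", "data": {
  "increments": [
    [[0,0,0],[0,1,0],1],
    [[0,0,0],[0,2,0],1],
    [[0,0,0],[0,4,0],1],
    [[0,0,0],[0,6,0],1],
    [[0,0,0],[0,8,0],1],
    [[0,0,0],[0,10,0],1],
    [[0,0,0],[0,13,0],1],
    [[0,0,0],[0,16,0],1],
    [[0,0,0],[0,19,0],1],
    [[0,0,0],[0,22,0],1]
  ]
}}

```text
time_s: 16.75
ee_pos: [543.8, 151.3, 449.3]
ee_rot: [-90.0, -0.0, -13.2]
force: [-0.1, 0.4, -3.5]
gripper_width: 21.6
```

>>> {"op": "carry_out", "data": {
  "increments": [
    [[0,0,0],[0,3,0],1],
    [[0,0,0],[0,7,0],1],
    [[0,0,0],[0,11,0],1],
    [[0,0,0],[0,16,0],1],
    [[0,0,0],[0,21,0],1],
    [[0,0,0],[0,26,0],1],
    [[0,0,0],[0,30,0],1],
    [[0,0,0],[0,33,0],1],
    [[0,0,0],[0,35,0],1],
    [[0,0,0],[0,36,0],1]
  ]
}}

```text
time_s: 17.58
ee_pos: [543.8, 151.3, 412.9]
ee_rot: [-90.0, 0.0, -13.2]
force: [0.5, 0.1, -2.3]
gripper_width: 21.8
```

```bash
python3 bk.py s7;python3 go.py 544 151.2 241 -13.2
python3 - <<'E'
from m import *
g=env.grab_frame("side");W=cloud(g);hsv=cv2.cvtColor(g["frame"],cv2.COLOR_BGR2HSV)
m=(hsv[...,1]<60)&(abs(W[...,0]-544)<90)&(abs(W[...,1]-150)<110)
a=W[m&(W[...,2]>40)&(W[...,2]<64)];rect(a,0);print(a.min(0).round(1),a.max(0).round(1))
E
```

```text
z pct [ 13.9  18.9  45.7  99.4 118.8]
rim52-64 244 c [544.7 147.5] size [167.8 110.3] long-axis deg 76.6 z [52.5 59.  63.6]
rim92-112 44 c [529.4 126.6] size [77.1 45.9] long-axis deg 57.7 z [ 92.4 101.5 111.6]
t 17.63 grasp [543.8 151.3 240.9] rot [-9.001e+01  2.000e-02 -1.318e+01] F [-0.16 -0.64 -2.46] w 21.5
turn [ 0.  0. -0.] shift [ 0.2 -0.1 -0.1] len 0
0 823 c [544.9 148.5] size [170.4 110.2] long-axis deg 76.8 z [40.8 47.3 62.8]
[474.4  58.1  40.1] [614.  237.6  63.9]
```

View pics/s7.png

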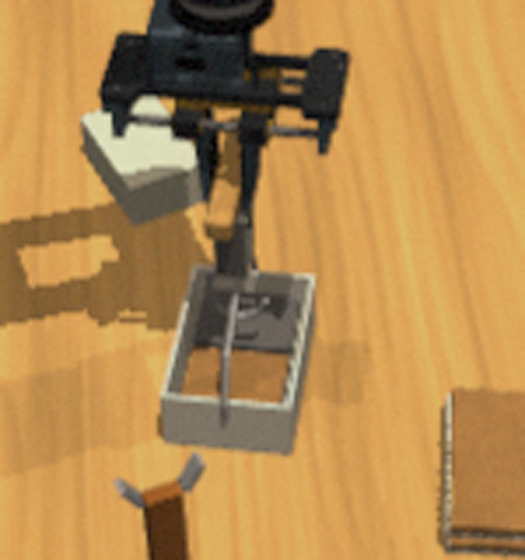

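The basket is down on its spot and the wire is free in the mouth, with only the scale's weight on the wrist. Back out along -x.

>>> {"op": "carry_out", "data": {
  "increments": [
    [[0,0,0],[-4,0,0],1],
    [[0,0,0],[-12,0,0],1],
    [[0,0,0],[-22,0,0],1],
    [[0,0,0],[-32,0,0],1],
    [[0,0,0],[-42,0,0],1],
    [[0,0,0],[-52,0,0],1],
    [[0,0,0],[-61,0,0],1],
    [[0,0,0],[-69,0,0],1],
    [[0,0,0],[-74,0,0],1],
    [[0,0,0],[-76,0,0],1]
  ]
}}

```text
time_s: 18.52
ee_pos: [468.9, 168.9, 413.4]
ee_rot: [-90.0, -0.0, -13.1]
force: [-0.2, -0.4, -2.4]
gripper_width: 21.8
```

```bash
python3 go.py 362.8 -205.9 245.7 17.45
```

```text
t 18.52 grasp [468.9 168.9 241.4] rot [-89.99  -0.   -13.14] F [-0.23 -0.38 -2.39] w 21.8
turn [-0.    -0.534  0.   ] shift [ -18.1   -4.3 -389.1] len 390
```

>>> {"op": "carry_out", "data": {
  "increments": [
    [[0,-0.01,0],[0,-2,-10],1],
    [[0,-0.04,0],[-1,-4,-30],1],
    [[0,-0.08,0],[-3,-4,-60],1],
    [[0,-0.13,0],[-5,-4,-95],1],
    [[0,-0.18,0],[-7,-4,-131],1],
    [[0,-0.23,0],[-9,-4,-167],1],
    [[0,-0.28,0],[-11,-4,-203],1],
    [[0,-0.33,0],[-13,-4,-239],1],
    [[0,-0.38,0],[-15,-4,-275],1],
    [[0,-0.43,0],[-16,-4,-305],1]
  ]
}}

```text
time_s: 19.35
ee_pos: [383.8, -126.6, 417.5]
ee_rot: [-90.1, -0.0, 11.6]
force: [0.0, 0.3, -2.4]
gripper_width: 21.8
```

```bash
python3 go.py 362.8 -205.9 245.7 17.45
```

```text
t 19.35 grasp [ 383.9 -126.8  245.5] rot [-9.007e+01 -4.000e-02  1.156e+01] F [ 0.03  0.28 -2.38] w 21.8
turn [ 0.001 -0.103  0.001] shift [-36.5  -0.1 -73.5] len 82
```

>>> {"op": "carry_out", "data": {
  "increments": [
    [[0,-0.03,0],[-12,0,-24],1],
    [[0,-0.06,0],[-22,0,-45],1],
    [[0,-0.09,0],[-30,0,-60],1],
    [[0,-0.103,0],[-35,0,-69],1],
    [[0,-0.103,0],[-36.5,0,-73],1],
    [[0,-0.103,0],[-36.5,0,-73.5],1],
    [[0,-0.103,0],[-36.5,0,-73.5],1],
    [[0,-0.103,0],[-36.5,0,-73.5],1]
  ]
}}

```text
time_s: 20.02
ee_pos: [363.8, -203.5, 417.2]
ee_rot: [-90.0, -0.0, 17.4]
force: [0.3, -0.0, -2.6]
gripper_width: 21.5
```

```bash
python3 go.py 486.9 -166.9 245.7 17.48
```

```text
t 20.02 grasp [ 363.8 -203.4  245.2] rot [-8.998e+01 -2.000e-02  1.738e+01] F [ 0.3  -0.01 -2.63] w 21.5
turn [-0.    -0.002  0.   ] shift [128.4  -0.4  -1.9] len 128
```

>>> {"op": "carry_out", "data": {
  "increments": [
    [[0,-0.002,0],[6,0,-2],1],
    [[0,-0.002,0],[20,0,-2],1],
    [[0,-0.002,0],[40,0,-2],1],
    [[0,-0.002,0],[60,0,-2],1],
    [[0,-0.002,0],[80,0,-2],1],
    [[0,-0.002,0],[98,0,-2],1],
    [[0,-0.002,0],[114,0,-2],1],
    [[0,-0.002,0],[124,0,-2],1],
    [[0,-0.002,0],[128.5,0,-2],1],
    [[0,-0.002,0],[128.5,0,-2],1]
  ]
}}

```text
time_s: 20.85
ee_pos: [487.9, -166.8, 416.9]
ee_rot: [-90.0, 0.0, 17.6]
force: [-0.6, -0.1, -2.5]
gripper_width: 21.6
```

>>> {"op": "carry_out", "data": {
  "increments": [
    [[0,0,0],[0,0,0],1],
    [[0,0,0],[0,0,0],1],
    [[0,0,0],[0,0,0],1]
  ]
}}

```text
time_s: 21.1
ee_pos: [486.1, -167.7, 417.4]
ee_rot: [-90.0, 0.0, 17.4]
force: [-0.7, -0.4, -3.1]
gripper_width: 21.8
```

```bash
python3 go.py 486.9 -166.9 201.7 17.48
```

```text
t 21.1 grasp [ 486.1 -167.7  245.4] rot [-9.000e+01  1.000e-02  1.744e+01] F [-0.73 -0.39 -3.11] w 21.8
turn [-0.    -0.001 -0.   ] shift [ 1.  43.7  0.5] len 44
```

>>> {"op": "carry_out", "data": {
  "increments": [
    [[0,0,0],[1,5,0.5],1],
    [[0,0,0],[1,13,0.5],1],
    [[0,0,0],[1,21,0.5],1],
    [[0,0,0],[1,28,0.5],1],
    [[0,0,0],[1,34,0.5],1],
    [[0,0,0],[1,38,0.5],1],
    [[0,0,0],[1,41,0.5],1],
    [[0,0,0],[1,43,0.5],1],
    [[0,0,0],[1,43.5,0.5],1],
    [[0,0,0],[1,43.5,0.5],1]
  ]
}}

```text
time_s: 21.93
ee_pos: [487.7, -166.8, 373.9]
ee_rot: [-90.0, -0.0, 17.5]
force: [0.4, 0.1, -1.9]
gripper_width: 21.6
```

```bash
python3 go.py 486.9 -166.9 201.7 17.48
```

```text
t 21.93 grasp [ 487.8 -166.8  201.9] rot [-9.001e+01 -3.000e-02  1.747e+01] F [ 0.42  0.06 -1.89] w 21.6
turn [ 0. -0.  0.] shift [-0.8  0.2  0.1] len 1
```

>>> {"op": "carry_out", "data": {
  "increments": [
    [[0,0,0],[-0.5,0.4,0],1],
    [[0,0,0],[-0.5,0.4,0],1],
    [[0,0,0],[-0.5,0.4,0],1],
    [[0,0,0],[-0.5,0.4,0],0.7],
    [[0,0,0],[-0.5,0.4,0],0.5],
    [[0,0,0],[-0.5,0.4,0],0.2],
    [[0,0,0],[-0.5,0.4,0],0],
    [[0,0,0],[-0.5,0.4,0],0],
    [[0,0,0],[-0.5,0.4,0],0],
    [[0,0,0],[-0.5,0.4,0],0]
  ]
}}

```text
time_s: 22.77
ee_pos: [487.1, -166.9, 373.3]
ee_rot: [-90.0, -0.0, 17.5]
force: [-0.3, -0.5, 1.1]
gripper_width: 64.3
```

>>> {"op": "carry_out", "data": {
  "increments": [
    [[0,0,0],[0,0,0],0],
    [[0,0,0],[0,0,0],0],
    [[0,0,0],[0,0,0],0],
    [[0,0,0],[0,0,0],0],
    [[0,0,0],[0,0,0],0],
    [[0,0,0],[0,0,0],0],
    [[0,0,0],[0,0,0],0],
    [[0,0,0],[0,0,0],0]
  ]
}}

```text
time_s: 23.43
ee_pos: [487.1, -166.9, 373.3]
ee_rot: [-90.0, -0.0, 17.5]
force: [0.0, -0.3, 0.0]
gripper_width: 91.4
```

Now rise straight up, move back toward the robot, and check.

>>> {"op": "carry_out", "data": {
  "increments": [
    [[0,0,0],[0,-8,0],0],
    [[0,0,0],[0,-25,0],0],
    [[0,0,0],[0,-45,0],0],
    [[0,0,0],[0,-70,0],0],
    [[0,0,0],[0,-95,0],0],
    [[0,0,0],[0,-120,0],0],
    [[0,0,0],[-25,-140,0],0],
    [[0,0,0],[-60,-150,0],0],
    [[0,0,0],[-90,-150,0],0],
    [[0,0,0],[-110,-150,0],0]
  ]
}}

```text
time_s: 24.27
ee_pos: [380.0, -200.0, 525.1]
ee_rot: [-90.1, -0.1, 17.5]
force: [0.3, -0.2, -0.5]
gripper_width: 91.3
```

>>> {"op": "carry_out", "data": {
  "increments": [
    [[0,0,0],[-20,0,0],0],
    [[0,0,0],[-30,0,0],0],
    [[0,0,0],[-30,0,0],0],
    [[0,0,0],[-30,0,0],0],
    [[0,0,0],[-30,0,0],0],
    [[0,0,0],[-30,0,0],0]
  ]
}}

```text
time_s: 24.77
ee_pos: [354.5, -208.8, 523.2]
ee_rot: [-90.0, -0.0, 17.5]
force: [-0.2, -0.4, -0.3]
gripper_width: 91.2
```

```bash
for n in top side; do cp ${n}W.npy o${n}W.npy; cp ${n}1.npy o${n}1.npy; done
python3 - <<'E'
from h import *
for n in("top","side"):
    g=env.grab_frame(n);np.save(n+"1.npy",g,allow_pickle=True);np.save(n+"W.npy",cloud(g));cv2.imwrite(f"pics/{n}9.png",g["frame"])
E
python3 m.py
python3 - <<'E'
import cv2
i=cv2.imread("pics/side9.png")[120:340,150:350];cv2.imwrite("pics/c9.png",cv2.resize(i,None,fx=2.7,fy=2.7,interpolation=cv2.INTER_CUBIC))
E
```

```text
stand hi [ 487.09787759 -167.11938391  202.86427487]
basket [540. 147.  47.]
stand [ 483. -162.  212.]
nb [755.   8.  38.]
carton [470. 426.  48.]
cup [ 469. -422.   23.]
nb 1880 c [758.    7.8] size [155.4 110.7] long-axis deg 80.6 z [22.8 36.8 41.7]
carton 1363 c [470.2 430. ] size [ 80.7 122.5] long-axis deg 112.1 z [22.  50.3 54.8]
cup 608 c [ 467.1 -411.5] size [75.2 74. ] long-axis deg 89.8 z [ 16.7  63.6 133.8]
top basket 1891 c [543.9 149.4] size [170.8 110.3] long-axis deg 76.6 z [20.9 45.  63.4]
top rim 277 c [543.4 147.3] size [166.4 110.3] long-axis deg 76.7 z [53.6 60.5 63.6]
top handle 125 c [543.7 149.7] size [150.9   6.2] long-axis deg 76.8 z [ 85.5 111.2 124.1]
top handletop 112 c [543.4 148.6] size [134.4   6.2] long-axis deg 76.8 z [101.8 112.7 124.1]
top bar 442 c [ 486.7 -167.2] size [ 63.1 129.2] long-axis deg 107.6 z [201.4 209.8 211.9]
top base 1487 c [ 478.6 -160.6] size [197.5 224.2] long-axis deg 173.1 z [ 7.9 12.9 17.2]
top housing 57 c [ 485.6 -162.6] size [ 49.1 104.3] long-axis deg 96.1 z [ 46.5  74.4 104. ]
stand hi [ 490.2489802  -182.66194313  184.11313813]
side basket 1760 c [545.1 149.9] size [177.2 111.2] long-axis deg 76.6 z [18.3 45.5 64.5]
side rim 313 c [545.6 151.9] size [173.  111.2] long-axis deg 76.6 z [52.3 59.1 63.6]
side handle 83 c [544.6 147.3] size [145.8   5.4] long-axis deg 76.7 z [ 84.3 110.8 124.7]
side handletop 68 c [544.9 148.5] size [135.2   5.4] long-axis deg 76.7 z [102.5 113.3 125.3]
side bar 432 c [ 488.8 -167.3] size [ 63.4 131.4] long-axis deg 107.8 z [200.6 209.4 211.9]
side base 1569 c [ 479.5 -158.8] size [225.6 236.9] long-axis deg 177.6 z [ 7.6 13.  17.3]
side housing 277 c [ 480.  -175.9] size [ 32.  121.6] long-axis deg 116.2 z [ 41.6  72.3 102.7]
```

View pics/c9.png

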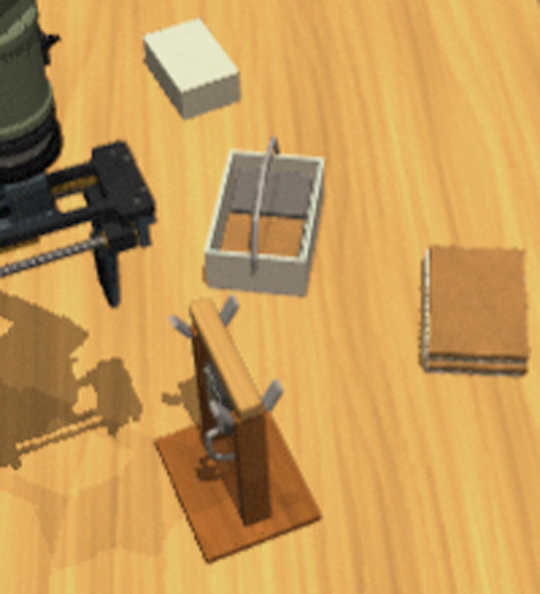

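The scale hangs in its saddles as before (bar at (230,355), hook back toward the robot). The basket is on its spot, and the notebooks and carton in view are untouched.

```bash
python3 -c "
from h import *
print(env.state()['time_s'],env.job_done())"
```

```text
the job is handed in; nothing more can be done
24.8667 None
```

The basket was weighed, set back on its spot and unhooked. The scale is back in its stand, and I handed the job in at 24.9 s.

- **Weighing:** The scale's hook lifted the basket by the middle of its handle until it hung about 44 mm clear of the table. It stayed there for about 4 s. The wrist force suggests a basket mass of about 0.55–0.6 kg, a rough reading from noisy force values.
- **Lowering and unhooking:** I lowered it slowly through touchdown and backed the hook out. The wrist then read only the scale's weight.
- **Final checks:**
  - In both cameras the basket, handle and crossbar positions match the start to about 1–2 mm and 0.4°, and the bar rests at its original height.
  - The notebooks, carton and pen cup also match, in the top view.
  - The gripper is open and clear of everything.
- **Disagreements:** A few single fits of the basket's rim and handle along its length differed by 1.6–3.5 mm between pictures. The direct edge comparison and the other fits put it within about 1–2 mm, so I read this as noise from parts of the handle ends dropping in and out of the fit.

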